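# Stand the fallen bookend back up and close the row of pattern books

## Task

The bookend has fallen over and the red pattern book at the end of the row leans. With the fingertips, push the bookend back up onto its base plate, then push it along the bench against the red book and on until every book in the row stands upright and the bookend sits snug and square against the red book, about in the middle of its cover. Only push: never lift the bookend or a book off the bench, and leave everything else on the bench where it stands.

Things in the scene. Friction and masses are not known exactly. Their poses are not given: they have to be found in the camera images.
- cabinet: wooden desktop drawer cabinet, fixed, 200 (x) x 180 (y) x 240 mm tall, closing one end of the row of books. Origin: centre of its underside. Its +y axis points along the row, from the cabinet towards the books and the bookend; its drawers face its -x. The books stand against its +y side, 90 mm from the origin
- book_a: blue hardback book standing in the row (the order of the three changes), 150 deep (x) x 28 thick (y) x 210 mm tall, 0.42 kg. Origin: centre of its underside; z runs up the book; its axes are parallel to the cabinet's
- book_b: green hardback book standing in the row (the order of the three changes), 150 deep (x) x 28 thick (y) x 210 mm tall, 0.42 kg. Origin: centre of its underside; z runs up the book; its axes are parallel to the cabinet's
- book_c: grey hardback book standing in the row (the order of the three changes), 150 deep (x) x 28 thick (y) x 210 mm tall, 0.42 kg. Origin: centre of its underside; z runs up the book; its axes are parallel to the cabinet's
- leaning_book: red hardback book, last of the row, loose, 150 deep (x) x 30 thick (y) x 200 mm tall, 0.45 kg. It starts leaning about 16 degrees with its top against the row and its foot about 55 mm out. Origin: centre of its underside; z up the book, y its thickness, away from the row. Pushed at the foot towards the row it slides and rises upright
- bookend: L-shaped loose bookend, 0.69 kg: yellow steel base plate 90 x 100 x 8 mm, beech upright 90 wide x 18 thick, 120 mm tall with the plate. Origin: middle of the heel, the outer corner line of plate and upright. x along the heel; y along the upright from heel to free end (up when standing); z along the plate from heel to outer edge (up while fallen, level and away from the books when standing)
- bookend_heel (a point): middle of the heel (the bookend's origin), always on the bench. At the start the bookend lies on its upright, free end towards the leaning book, the plate on edge 100 mm high at the far end. Pushed away from the books near the plate's top, it rolls about the heel, passes balance at about 20 degrees and drops onto the plate by itself, sliding a little
- bookend_plate_end (a point): middle of the base plate's outer edge, 100 mm from the heel: its top edge while fallen; once standing, the edge farthest from the books, 4 mm above the bench, good to push on
- bookend_face (a point): point on the flat back of the upright (under it while fallen; the side that goes against the books), mid-width, 60 mm from the heel
- jar_red: red paint jar, black cap, 48 mm diameter, 62 mm tall; a bystander. Origin: centre of its underside
- jar_white: white paint jar, black cap, 48 mm diameter, 62 mm tall; a bystander. Origin: centre of its underside
- jar_green: green paint jar, black cap, 48 mm diameter, 62 mm tall; a bystander. Origin: centre of its underside
- glue_bottle: white glue bottle with orange cap, 56 mm diameter, 150 mm tall; a bystander. Origin: centre of its underside
- brush_pot: blue ceramic pot of brushes, 76 mm diameter, about 200 mm tall with the brushes; a bystander. Origin: centre of its underside
- doll_head: resin doll head on a round wooden stand 80 mm diameter, about 156 mm tall; a bystander. Origin: centre of its underside
- thread_spool: spool of orange thread standing on end, 44 mm diameter, 50 mm tall; a bystander. Origin: centre of its underside
There are look-alikes about, which are no part of the job. Leave any turquoise look-alike of the book_c alone.

How it is judged:
On the way:
1. the bookend stands on its base plate (angle between bookend's own y axis and vertical below 0.08 rad and height (world z) of bookend_heel below 0.012 m and linear speed of bookend below 0.05 m/s), for 0.2 s.
At the end, for the whole second after the job is handed in: Bookend on its base plate (within 3.4 deg), its back within 5 mm of the red book's cover, square to it within 8 deg, at most 55 mm off the cover's middle; all four books on the bench, upright within 2.8 deg, the red one square to the cabinet within 8 deg; bookend and books at rest (angle between bookend's own y axis and vertical below 0.06 rad and height (world z) of bookend_heel below 0.012 m and y of bookend_face in the frame of leaning_book between 0.005 and 0.02 m and x of bookend_face in the frame of leaning_book between -0.055 and 0.055 m and angle between the z axis of bookend and the y axis of leaning_book, either way round below 0.14 rad and angle between the y axis of leaning_book and the y axis of cabinet, either way round below 0.14 rad and angle between each of leaning_book, book_a, book_b, book_c's own z axis and vertical below 0.05 rad and linear speed of each of bookend, leaning_book, book_a, book_b, book_c below 0.01 m/s and height (world z) of each of leaning_book, book_a, book_b, book_c below 0.01 m); the robot touches nothing.
It fails at once if the bookend is lifted off the bench (height (world z) of bookend_heel above 0.02 m).
It fails at once if a book is lifted off the bench (height (world z) of any of leaning_book, book_a, book_b, book_c above 0.025 m).
It fails at once if a book is knocked over or a standing book pushed out of the row (angle between leaning_book's own z axis and vertical above 0.6 rad or angle between any of book_a, book_b, book_c's own z axis and vertical above 0.25 rad or distance of any of book_a, book_b, book_c from where it was at the start of the episode above 0.03 m).
It fails at once if a bystander is shifted by more than 30 mm or tipped (distance of any of jar_red, jar_white, jar_green, glue_bottle, brush_pot, doll_head, thread_spool from where it was at the start of the episode above 0.03 m or angle between any of jar_red, jar_white, jar_green, glue_bottle, brush_pot, doll_head, thread_spool's own z axis and vertical above 0.5 rad).
It also fails if it takes over 58 s, if anything falls off the work surface, if the arm or the gripper's body presses on something with over 40 N, if the wrist force passes 120 N, or if a joint passes its speed limit or range.

## Robot

A 6-joint arm with a two-finger parallel gripper is mounted at the origin on the work surface. World frame = base frame: x ahead of the robot, y to its left, z up, the work surface at z = 0. Lengths are in m, angles in rad, forces in N, time in s.
With the tool pointing down it reaches from about 0.35 to 0.775 m from the base axis. Payload 5.5 kg.
Tool frame: the origin (TCP) lies midway between the tips of the shut fingers; the grasp point (between the pads) lies grip_point_offset behind it (grip_point_offset is the distance from the TCP to the grasp point, in m); z points along the fingers, y is the direction in which the jaws open and shut (so a half turn about z gives the same grasp; the last joint's range is limited). The gripper opens to 85 mm and grips with 20 to 120 N. Pads are 22 mm wide; open, the fingers measure 114 mm over their backs; the gripper's body (76 mm by 85 mm) begins 54 mm behind the grasp point. The pads swing forward as they close: fully open they stand 13 mm farther back than shut.
Start: joints at [-1.347, 0.313, 0.046, 1.304, 0, 1.431], TCP at [0.205, -0.537, 0.192] pointing down, gripper open.
Joint ranges: [-2.76, 2.76], [-0.86, 1.69], [-1.03, 1.26], [-2.2, 2.34], [-1.47, 1.5], [-3.14, 3.14]. Speed limits (rad/s): [2.57, 2.57, 3.14, 3.14, 3.14, 3.14].

## Interface

Orientations are given as a unit quaternion [w, x, y, z].
In Python, from workcell import * gives the robot as it stands.
- The arm moves only by the tool send_rows, never from a script. Its argument "series" is one flat list of numbers, 7 for each row, row after row: the shift along the tool's x, y, z in cm, then the turn, a rotation vector about the tool's x, y, z in degrees, then the opening, from 0 (shut) to 1 (fully open). A call has 1 to 10 rows; each row is the pose to reach, as a shift and turn from the pose commanded when the call began, along the tool's axes at that moment; what a row does not reach only later rows make up. A row lasts 1/12 s, in which the tool goes at most 41.7 mm and 7.16 degrees, less where a joint would pass 70% of its speed; a pose out of reach is approached as far as the arm can. A call with a gripper value outside its range is refused whole. The fingers move at their own pace and stop on an object; "newtons" is the grip in N (left out, the last holds). Time passes only in rows, so rows that repeat a pose let the fingers close. It gives the time, the measured TCP pose, the force and the opening at its end, in the units of the state.
- get_state(): the state, without advancing time (a new reading comes with each control period).
- read_camera(name): name is "side" or "top"; returns the picture (480x640x3 uint8, blue, green, red); there is no depth.
- camera_info(name): a dict with "K" (3x3 intrinsics, pixels), "D" ([k1, k2, p1, p2, k3] as OpenCV has them; the pictures are not rectified), "xyz" and "attitude" of the camera in the world. Camera axes: x right, y down, z forward; pixel columns grow to the right and rows downward; lengths in m; the calibration is good to about 2 mm. A picture is of the moment at which its call begins. camera_info takes no time and is no camera call.
- hand_in(): hands the job in, once; it reports no verdict.
Trained networks look in the newest picture that a camera, given by its name, has taken for a name from the list of things; names that differ only in an ending like _2 or _b are one class to them, and where a whole thing is asked for, a point or a joint stands for the part that bears it (a point fixed in the world has none). Each returns a list of dicts, best first, with "p" (0 to 1); they miss things now and then, are a little off and sometimes report something else, mostly with a low value. They report only what shows in the picture. A call takes as long as a camera call. They do not tell look-alikes from the thing itself.
- silhouettes(camera, label): "pixels" (480x640 bool, what is visible of it) and "box" ([left, top, width, height] in pixels, round what is visible of it).
The state is a dict: "clock": time; "joint_pos": joint angles; "qvel": joint speeds; "tau": joint torques, N m; "tcp_pos": TCP position; "orientation": TCP orientation; "wrist_force": force on the tool from outside, world axes, zero at the start; "ft_torque": the same for the moment, N m; "finger_gap": finger opening in m.
Only numpy, scipy, OpenCV 4.12 (cv2) and the standard library are available. Lean on these libraries where they do the work, as an engineer would, in place of code of your own. Each camera call takes 0.05 s, during which the arm holds its last target. There are 200 camera calls.

## Working session

There is one attempt and no reset: what is moved stays moved. The work goes in short steps, Python scripts to look and compute and a tool call to move; the robot and the scene stay as the last step left them, time stands still between calls to the robot, and variables do not carry over. Pictures are saved under pics/ and viewed, about 8 in all and at most 12, crops included, and the job is handed in when it is done.

Besides the shell and the picture viewer there is one more tool, called after "Call:" as name(argument=value, ...) on one line, values as JSON. send_rows: Moves the arm, as the interface text tells. Its arguments: {"type":"object","properties":{"series":{"type":"array"},"newtons":{"type":"number"}},"required":["series"]}

```bash
mkdir -p pics; python3 - <<'E'
from workcell import *
import cv2
s=get_state();print({k:s[k] for k in('clock','tcp_pos','orientation','finger_gap')})
for c in('side','top'):
    cv2.imwrite(f'pics/{c}0.png',read_camera(c));print(c,camera_info(c))
E
```

```text
{'clock': 0.0, 'tcp_pos': array([ 0.20445261, -0.53679391,  0.190979  ]), 'orientation': array([-9.47908961e-04,  9.83503932e-01,  1.80884260e-01, -3.90037881e-05]), 'finger_gap': 0.08550995819785255}
side {'K': array([[479.10479028,   0.        , 311.67182566],
       [  0.        , 479.10479028, 243.24960263],
       [  0.        ,   0.        ,   1.        ]]), 'D': array([-0.04801081,  0.        ,  0.        ,  0.        ,  0.        ]), 'xyz': array([0.45643211, 0.33074305, 1.13225357]), 'attitude': array([ 0.01979996, -0.12117758,  0.98043412, -0.15385998])}
top {'K': array([[485.59942389,   0.        , 324.07811964],
       [  0.        , 485.59942389, 238.93527879],
       [  0.        ,   0.        ,   1.        ]]), 'D': array([-0.05999523,  0.        ,  0.        ,  0.        ,  0.        ]), 'xyz': array([ 0.35443686, -0.01047654,  1.00876036]), 'attitude': array([ 0.06846664, -0.70257077,  0.70453898, -0.07301681])}
```

View pics/side0.png

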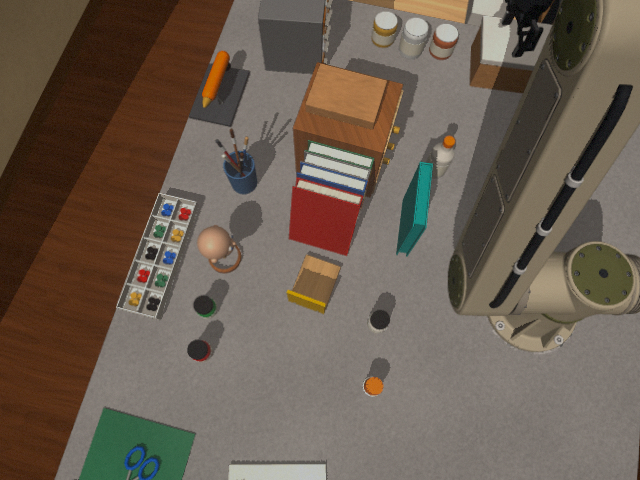

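View pics/top0.png

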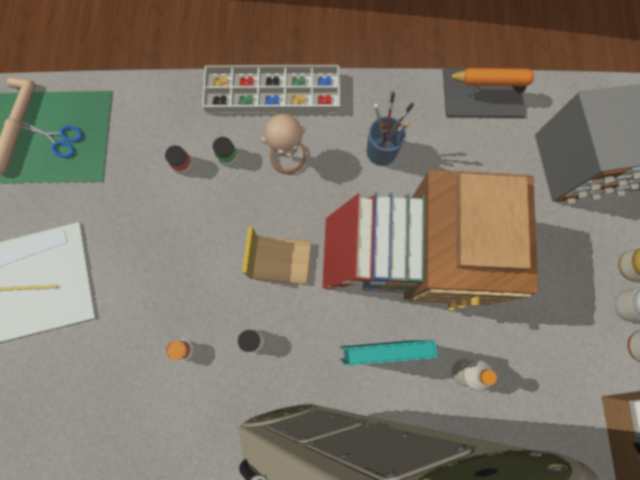

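Side: bookend at (315,285), its plate on edge at the lower left, red book at (325,220), turquoise look-alike at (415,210). Top: bookend at (278,258), with the plate at the left (250,255). The row runs to the right to the cabinet at (480,235); the white jar (250,342) and doll head (285,145) are the nearest neighbours.

```bash
cat > h.py <<'E'
from workcell import *
import numpy as np, cv2
from scipy.spatial.transform import Rotation as R
from scipy.optimize import minimize
def cam(c):
    i=camera_info(c);q=i['attitude'];Rm=R.from_quat([q[1],q[2],q[3],q[0]]).as_matrix()
    return i['K'],i['D'],Rm,i['xyz']
C={c:cam(c) for c in('side','top')}
def proj(c,P):
    K,D,Rm,t=C[c];return cv2.projectPoints((np.atleast_2d(P)-t)@Rm,np.zeros(3),np.zeros(3),K,D)[0][:,0]
def ray(c,uv,z):
    K,D,Rm,t=C[c];p=cv2.undistortPoints(np.array(uv,float).reshape(-1,1,2),K,D)[:,0]
    d=np.c_[p,np.ones(len(p))]@Rm.T;return t+d*((z-t[2])/d[:,2])[:,None]
def box(lo,hi):return np.array([[(lo,hi)[b>>i&1][i] for i in range(3)] for b in range(8)])
# boxes in bodies, bookend: x heel,y up,z plate
BE=[box((-.045,0,0),(.045,.008,.1)),box((-.045,0,0),(.045,.12,.018))]
RB=[box((-.075,-.015,0),(.075,.015,.2))]
def world(B,x,y,yaw,A):  # yaw: dir of row (+y cab) angle; A maps body->row frame (x,y,z)
    M=R.from_euler('z',yaw).as_matrix()
    return [b@A.T@M.T+[x,y,0] for b in B]
FALL=np.array([[-1,0,0],[0,-1,0],[0,0,1.]])  # body y -> -row y, z->up
STAND=np.array([[-1,0,0],[0,0,1],[0,1,0.]])    # body y -> up, z-> +row y
def mask(c,W):
    m=np.zeros((480,640),np.uint8)
    for w in W: cv2.fillConvexPoly(m,cv2.convexHull(np.round(proj(c,w)*16).astype(np.int32)),1,shift=4)
    return m>0
def masks(label,cams=('side','top')):
    o={}
    for c in cams:
        read_camera(c);d=silhouettes(c,label)
        print(label,c,[(round(e['p'],2),[int(v) for v in e['box']]) for e in d[:3]])
        if d:o[c]=d[0]['pixels']
    return o
def fit(ms,f,x0,step):
    def cost(p):
        W=f(p);return sum(1-(mask(c,W)&m).sum()/(mask(c,W)|m).sum() for c,m in ms.items())
    x0=np.array(x0,float);S=np.vstack([x0]+[x0+np.eye(len(x0))[i]*step[i] for i in range(len(x0))])
    r=minimize(cost,x0,method='Nelder-Mead',options=dict(initial_simplex=S,maxiter=300,xatol=1e-4,fatol=1e-4))
    return r.x,r.fun/len(ms)
E
python3 - <<'E'
from h import *
np.set_printoptions(precision=4,suppress=True)
print(ray('top',[(247,255),(278,258)],.05),ray('side',[(315,285)],.02))
p=ray('top',[(248,254)],.09)[0]
ms=masks('bookend')
for c,m in ms.items(): cv2.imwrite(f'pics/m_{c}.png',m*255)
print('BE',fit(ms,lambda p:world(BE,*p,FALL),[p[0],p[1],0.05],[.02,.02,.1]))
ms=masks('leaning_book',)
def lean(p):
    L=R.from_euler('x',p[3]).as_matrix();return world(RB,p[0],p[1],p[2],L)
q=ray('top',[(325,288),(350,200)],0)
print(q)
print('RB',fit(ms,lean,[q[:,0].mean(),q[:,1].mean(),0.05,.28],[.02,.02,.1,.05]))
cab=[box((-.1,-.09,0),(.1,.09,.24))]
q=ray('top',[(480,235)],.24)[0]
print('CAB',fit(masks('cabinet'),lambda p:world(cab,*p,np.eye(3)),[q[0],q[1],.0],[.02,.02,.1]))
for n,h in [('jar_white',.062),('jar_red',.062),('jar_green',.062),('doll_head',.156),('thread_spool',.05)]:
    for e in silhouettes('top',n)[:3]:
        b=e['box'];print(n,round(e['p'],2),b,ray('top',[(b[0]+b[2]/2,b[1]+b[3]/2)],h/2)[0,:2])
E
```

```text
[[0.5167 0.1374 0.05  ]
 [0.5105 0.0752 0.05  ]] [[0.5123 0.0828 0.02  ]]
bookend side [(0.67, [195, 294, 22, 25]), (0.63, [286, 255, 51, 59])]
bookend top [(0.59, [243, 227, 70, 55])]
BE (array([ 0.5209,  0.1334, -0.1015]), np.float64(0.5235489220563847))
leaning_book side [(0.97, [287, 176, 74, 79])]
leaning_book top [(0.7, [322, 196, 52, 91]), (0.19, [403, 166, 136, 142])]
[[ 0.4553 -0.0189  0.    ]
 [ 0.6449 -0.0736  0.    ]]
RB (array([ 0.5298, -0.0269, -0.021 ,  0.2964]), np.float64(0.06824413141970348))
cabinet side [(0.83, [291, 61, 108, 134]), (0.6, [365, 309, 25, 25])]
cabinet top [(0.96, [404, 166, 135, 144])]
CAB (array([ 0.5242, -0.2749, -0.0582]), np.float64(0.20573483567286033))
jar_white 0.82 [238.6, 328.2, 25.4, 25.8] [0.3473 0.1274]
jar_red 0.8 [162.7, 146.3, 30.7, 28.7] [0.7244 0.2942]
jar_red 0.41 [242.5, 228.9, 68.8, 53.4] [0.5186 0.0792]
jar_green 0.7 [211.3, 135.3, 28.9, 32.6] [0.7442 0.1926]
doll_head 0.61 [257.8, 118.6, 48.8, 56.9] [0.7348 0.0679]
thread_spool 0.97 [167.2, 337.9, 28.8, 20.8] [0.3329 0.267 ][ WARN:0@6.959] global loadsave.cpp:1063 imwrite_ Unsupported depth image for selected encoder is fallbacked to CV_8U.
```

```bash
cat >> h.py <<'E'
def bemask():
    o={}
    for c in('side','top'):
        read_camera(c);d=[e for e in silhouettes(c,'bookend') if e['box'][2]>40 and e['box'][2]<130]
        if d:o[c]=d[0]['pixels']
    return o
E
python3 - <<'E'
from h import *
np.set_printoptions(precision=4,suppress=True)
ms=bemask()
p,f=fit(ms,lambda p:world(BE,*p,FALL),[.517,.137,0.05],[.02,.02,-.15]);print('BE',p,f)
I=[]
for c in('top','side'):
    im=read_camera(c)
    for W,col in((world(BE,*p,FALL),(0,255,255)),(world(RB,.5298,-.0269,-.021,R.from_euler('x',.2964).as_matrix()),(255,0,255)),(world([box((-.1,-.09,0),(.1,.09,.24))],.5242,-.2749,-.0582,np.eye(3)),(0,255,0))):
        for w in W:
            q=proj(c,w)
            for a in range(8):
                for b in(1,2,4):
                    if not a&b: cv2.line(im,*[tuple(int(v*16) for v in q[k]) for k in(a,a|b)],col,1,cv2.LINE_AA,4)
    I.append(cv2.resize(im[150:320,230:545] if c=='top' else im[50:330,260:420],None,fx=2,fy=2))
h=600
I=[cv2.resize(I[0],(450,243)),cv2.resize(I[1],(340,595))]
o=np.zeros((600,800,3),np.uint8);o[:243,:450]=I[0];o[:595,455:795]=I[1];cv2.imwrite('pics/ov.png',o)
E
```

```text
BE [ 0.5215  0.135  -0.1014] 0.05173411376210374
```

View pics/ov.png

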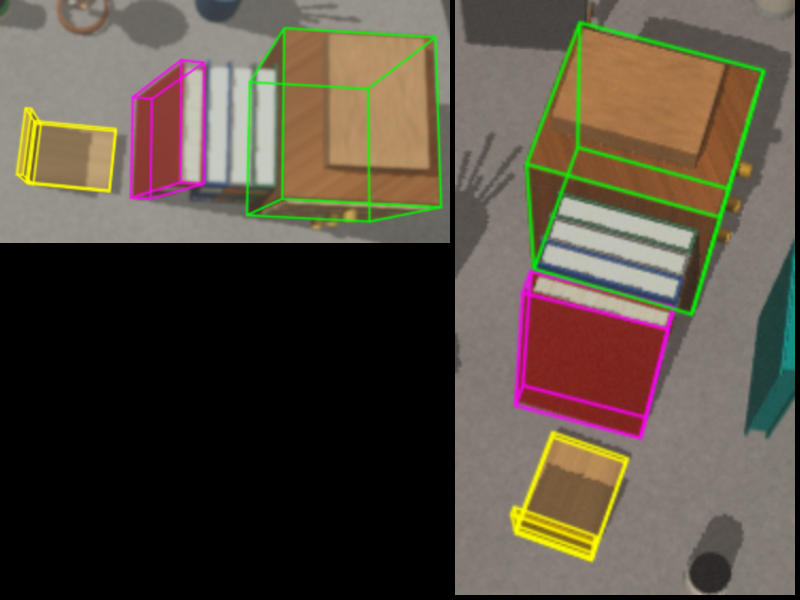

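Overlay fits well: bookend heel at (0.5215, 0.135) with yaw -0.10, and the red foot's outer edge at y≈-0.012. First I raise the arm, clear of everything, and start turning so the jaws lie along the heel.

Call:
send_rows(series=[0, 0, -4, 0, 0, 0, 0, 0, 0, -8, 0, 0, 0, 0, 0, 0, -12, 0, 0, 0, 0, 0, 0, -16, 0, 0, 0, 0, 0, 0, -20, 0, 0, -7, 0, 0, 0, -20, 0, 0, -14, 0, 0, 0, -20, 0, 0, -21, 0, 0, 0, -20, 0, 0, -28, 0, 0, 0, -20, 0, 0, -35, 0, 0, 0, -20, 0, 0, -42, 0])

```text
clock: 2.08
tcp_pos: [0.2046, -0.5375, 0.392]
orientation: [0.0, 0.852, 0.524, -0.0]
wrist_force: [-0.7, 0.1, 1.2]
finger_gap: 0.0002
```

```bash
cat >> h.py <<'E'
def goal(x,y,z,heading):  # tool down, tool x heading in world (rad)
    s=get_state();q=s['orientation'];T=R.from_quat([q[1],q[2],q[3],q[0]])
    G=R.from_euler('z',heading)*R.from_euler('x',np.pi)
    print('t',s['clock'],'tcp',np.round(s['tcp_pos'],4),'gap',round(s['finger_gap'],3),'F',np.round(s['wrist_force'],1),'hd',np.arctan2(*T.as_matrix()[1::-1,0]))
    print('shift cm',np.round(T.inv().apply(np.array([x,y,z])-s['tcp_pos'])*100,2),'rot deg',np.round((T.inv()*G).as_rotvec(degrees=True),2),'q',np.round(s['joint_pos'],2))
E
python3 -c "
from h import *
goal(.516,.085,.39,np.pi/2-.1)"
```

```text
t 2.0833 tcp [ 0.2046 -0.5375  0.392 ] gap 0.0 F [-0.7  0.1  1.2] hd 1.1028506736614907
shift cm [69.61 -0.29  0.18] rot deg [ 1.000e-02  2.000e-02 -2.108e+01] q [-1.35  0.37  0.62  1.82 -0.    0.69]
```

Call:
send_rows(series=[4, 0, 0, 0, 0, -2, 0, 8, 0, 0, 0, 0, -4, 0, 12, 0, 0, 0, 0, -6, 0, 16, 0, 0, 0, 0, -8, 0, 20, 0, 0, 0, 0, -10, 0, 24, 0, 0, 0, 0, -12, 0, 28, 0, 0, 0, 0, -14, 0, 32, 0, 0, 0, 0, -16, 0, 36, 0, 0, 0, 0, -18, 0, 40, 0, 0, 0, 0, -21, 0])

```text
clock: 2.92
tcp_pos: [0.3875, -0.1796, 0.3922]
orientation: [0.001, 0.744, 0.669, 0.0]
wrist_force: [0.8, -1.5, 0.2]
finger_gap: 0.0001
```

```bash
python3 -c "
from h import *
goal(.516,.085,.39,np.pi/2-.1)"
```

```text
t 2.9167 tcp [ 0.3875 -0.1796  0.3922] gap 0.0 F [ 0.8 -1.5  0.2] hd 1.4648125507521077
shift cm [27.67  9.97  0.22] rot deg [ 0.05  0.03 -0.34] q [-0.62  0.05  0.21  1.73 -0.    1.05]
```

Call:
send_rows(series=[3.7, 1.3, 0, 0, 0, 0, 0, 7.4, 2.6, 0, 0, 0, 0, 0, 11.1, 4, 0, 0, 0, 0, 0, 14.8, 5.3, 0, 0, 0, 0, 0, 18.5, 6.6, 0, 0, 0, 0, 0, 22, 8, 0, 0, 0, 0, 0, 25, 9, 2, 0, 0, 0, 0, 27.7, 10, 5, 0, 0, 0, 0, 27.7, 10, 9, 0, 0, 0, 0, 27.7, 10, 13, 0, 0, 0, 0])

```text
clock: 3.75
tcp_pos: [0.5173, 0.0851, 0.2606]
orientation: [0.001, 0.743, 0.669, 0.001]
wrist_force: [0.7, -0.4, -0.2]
finger_gap: -0.0001
```

Call:
send_rows(series=[0, 0, 4, 0, 0, 0, 0, 0, 0, 8, 0, 0, 0, 0, 0, 0, 11, 0, 0, 0, 0, 0, 0, 13, 0, 0, 0, 0, 0, 0, 15, 0, 0, 0, 0, 0, 0, 16, 0, 0, 0, 0, 0, 0, 16, 0, 0, 0, 0])

```text
clock: 4.33
tcp_pos: [0.5144, 0.0831, 0.0996]
orientation: [-0.001, 0.744, 0.668, -0.002]
wrist_force: [-0.5, -0.1, 0.1]
finger_gap: 0.0001
```

```bash
python3 - <<'E'
from h import *
goal(.522,.15,.092,np.pi/2-.1)
a=read_camera('top')[170:350,170:410];b=read_camera('side')[180:360,220:460]
cv2.imwrite('pics/c1.png',cv2.resize(np.vstack([a,b]),None,fx=1.6,fy=1.6))
E
```

```text
t 4.3333 tcp [0.5144 0.0831 0.0996] gap 0.0 F [-0.5 -0.1  0.1] hd 1.463305230312079
shift cm [6.73 0.04 0.76] rot deg [-0.25  0.03 -0.43] q [ 0.01  0.26 -0.26  1.06 -0.    1.68]
```

View pics/c1.png

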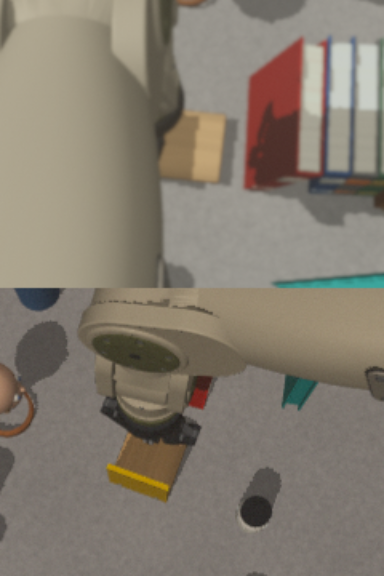

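The fingers hang over the upright, behind the yellow plate's inner face, as planned. Next I lower 1 cm and push outward.

Call:
send_rows(series=[0, 0, 1, 0, 0, 0, 0, 1.5, 0, 1, 0, 0, 0, 0, 2.5, 0, 1, 0, 0, 0, 0, 3, 0, 1, 0, 0, 0, 0, 3.4, 0, 1, 0, 0, 0, 0, 3.8, 0, 1, 0, 0, 0, 0, 4.2, 0, 1, 0, 0, 0, 0, 4.6, 0, 1, 0, 0, 0, 0, 5, 0, 1, 0, 0, 0, 0, 5.4, 0, 1, 0, 0, 0, 0])

```text
clock: 5.27
tcp_pos: [0.5221, 0.1371, 0.0919]
orientation: [0.0, 0.744, 0.668, -0.0]
wrist_force: [0.3, -0.3, 0.5]
finger_gap: 0.0001
```

```bash
python3 - <<'E'
from h import *
goal(.522,.15,.092,np.pi/2-.1)
a=read_camera('top')[170:350,170:410];b=read_camera('side')[180:360,220:460]
cv2.imwrite('pics/c2.png',cv2.resize(np.vstack([a,b]),None,fx=1.6,fy=1.6))
E
```

```text
t 5.2667 tcp [0.5221 0.1371 0.0919] gap 0.0 F [ 0.3 -0.3  0.5] hd 1.4631852747263785
shift cm [ 1.28 -0.15 -0.01] rot deg [ 0.    0.01 -0.44] q [ 0.11  0.3  -0.23  1.05 -0.    1.79]
```

View pics/c2.png

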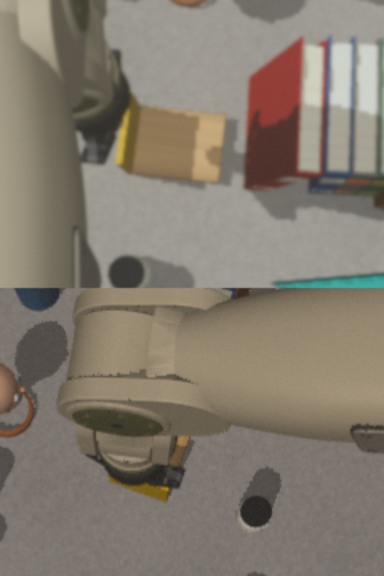

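Seen from the top, the plate is under the fingers and the free end is still near (309,260). The finger front is about 2 cm past the plate's start position, so it should be tilted roughly 13°. I'll carry on through balance.

Call:
send_rows(series=[0.5, 0, 0, 0, 0, 0, 0, 1, 0, 0, 0, 0, 0, 0, 1.5, 0, 0, 0, 0, 0, 0, 2, 0, 0, 0, 0, 0, 0, 2.5, 0, 0, 0, 0, 0, 0, 3, 0, 0, 0, 0, 0, 0, 3.5, 0, 0, 0, 0, 0, 0, 4, 0, 0, 0, 0, 0, 0, 4.5, 0, 0, 0, 0, 0, 0, 4.5, 0, 0, 0, 0, 0, 0])

```text
clock: 6.2
tcp_pos: [0.5271, 0.1826, 0.0919]
orientation: [0.0, 0.744, 0.668, 0.0]
wrist_force: [0.6, 0.3, -0.5]
finger_gap: -0.0002
```

```bash
python3 - <<'E'
from h import *
goal(.522,.15,.092,np.pi/2-.1)
a=read_camera('top')[170:350,170:410];b=read_camera('side')[180:360,220:460]
cv2.imwrite('pics/c3.png',cv2.resize(np.vstack([a,b]),None,fx=1.6,fy=1.6))
E
```

```text
t 6.2 tcp [0.5271 0.1826 0.0919] gap -0.0 F [ 0.6  0.3 -0.5] hd 1.4642757991804083
shift cm [-3.29 -0.16 -0.01] rot deg [ 0.01 -0.01 -0.37] q [ 0.19  0.33 -0.18  1.06  0.    1.87]
```

View pics/c3.png

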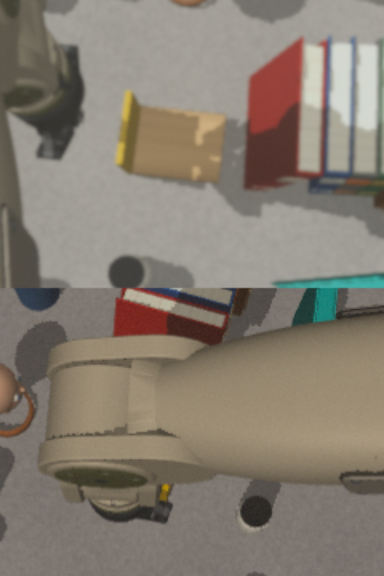

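The bookend hasn't moved: its plate is still on edge in the top view at crop (127,130), so the fingertips passed over it. I refit its pose from the unobstructed top view, then retry lower.

```bash
python3 - <<'E'
from h import *
read_camera('top')
d=[e for e in silhouettes('top','bookend') if 40<e['box'][2]<130]
print([(e['p'],e['box']) for e in d])
p,f=fit({'top':d[0]['pixels']},lambda p:world(BE,*p,FALL),[.5215,.135,-.1],[.01,.01,.05]);print('BE',p,f)
E
```

```text
[(0.73, [244.9, 226.9, 67.0, 54.8])]
BE [ 0.52077373  0.13365768 -0.10736267] 0.06401326699834164
```

Call:
send_rows(series=[0, 0, -3, 0, 0, 0, 0, 0, 0, -5, 0, 0, 0, 0, -4, 0, -5, 0, 0, 0, 0, -8, 0, -5, 0, 0, 0, 0, -10, 0, -5, 0, 0, 0, 0, -10, 0, -5, 0, 0, 0, 0, -10, 0, -2, 0, 0, 0, 0, -10, 0, 1, 0, 0, 0, 0, -10, 0, 2, 0, 0, 0, 0, -10, 0, 2, 0, 0, 0, 0])

```text
clock: 7.23
tcp_pos: [0.5134, 0.0824, 0.0691]
orientation: [-0.002, 0.744, 0.668, -0.002]
wrist_force: [0.1, 0.1, 0.2]
finger_gap: -0.0002
```

Call:
send_rows(series=[1.5, 0, 0, 0, 0, 0, 0, 2.5, 0, 0, 0, 0, 0, 0, 3, 0, 0, 0, 0, 0, 0, 3.5, 0, 0, 0, 0, 0, 0, 4, 0, 0, 0, 0, 0, 0, 4.4, 0, 0, 0, 0, 0, 0, 4.8, 0, 0, 0, 0, 0, 0])

```text
clock: 7.82
tcp_pos: [0.5215, 0.1303, 0.0722]
orientation: [0.0, 0.744, 0.668, 0.0]
wrist_force: [-0.5, -0.9, -0.1]
finger_gap: 0.0
```

```bash
python3 - <<'E'
from h import *
goal(.522,.15,.072,np.pi/2-.1)
a=read_camera('top')[170:350,170:410];b=read_camera('side')[180:360,220:460]
cv2.imwrite('pics/c4.png',cv2.resize(np.vstack([a,b]),None,fx=1.6,fy=1.6))
E
```

```text
t 7.8167 tcp [0.5215 0.1303 0.0722] gap 0.0 F [-0.5 -0.9 -0.1] hd 1.4634823205274998
shift cm [ 1.97 -0.16  0.02] rot deg [ 0.03  0.01 -0.42] q [ 0.1   0.31 -0.26  1.   -0.    1.77]
```

View pics/c4.png

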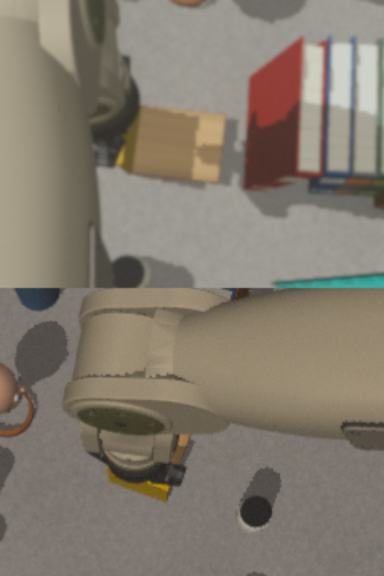

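Top view: the plate at crop (125,150) is just reached, with about 0.9 N of contact. I carry on in two short bursts, reading the force.

Call:
send_rows(series=[0.5, 0, 0, 0, 0, 0, 0, 1, 0, 0, 0, 0, 0, 0, 1.4, 0, 0, 0, 0, 0, 0])

```text
clock: 8.17
tcp_pos: [0.5229, 0.1441, 0.0719]
orientation: [0.0, 0.744, 0.668, -0.0]
wrist_force: [0.7, -0.4, -0.3]
finger_gap: 0.0
```

Call:
send_rows(series=[0.5, 0, 0, 0, 0, 0, 0, 1, 0, 0, 0, 0, 0, 0, 1.4, 0, 0, 0, 0, 0, 0])

```text
clock: 8.42
tcp_pos: [0.5244, 0.1584, 0.0719]
orientation: [0.0, 0.744, 0.668, 0.0]
wrist_force: [0.1, -0.4, -0.6]
finger_gap: -0.0001
```

Call:
send_rows(series=[0.5, 0, 0, 0, 0, 0, 0, 1, 0, 0, 0, 0, 0, 0, 1.4, 0, 0, 0, 0, 0, 0])

```text
clock: 8.67
tcp_pos: [0.5259, 0.1723, 0.0718]
orientation: [0.0, 0.744, 0.668, -0.0]
wrist_force: [0.5, -0.6, 0.6]
finger_gap: -0.0003
```

```bash
python3 - <<'E'
from h import *
goal(.522,.15,.072,np.pi/2-.1)
for c in ('top','side'):
    read_camera(c);print(c,[(round(e['p'],2),e['box']) for e in silhouettes(c,'bookend')])
a=read_camera('top')[170:350,170:410];b=read_camera('side')[180:360,220:460]
cv2.imwrite('pics/c5.png',cv2.resize(np.vstack([a,b]),None,fx=1.6,fy=1.6))
E
```

```text
t 8.6667 tcp [0.5259 0.1723 0.0718] gap -0.0 F [ 0.5 -0.6  0.6] hd 1.4635565915540178
shift cm [-2.25 -0.15 -0.02] rot deg [ 0.    0.   -0.41] q [ 0.17  0.34 -0.22  1.01 -0.    1.85]
top [(0.76, [245.8, 229.3, 68.4, 50.5])]
side [(0.42, [321.4, 299.2, 7.6, 13.9])]
```

View pics/c5.png

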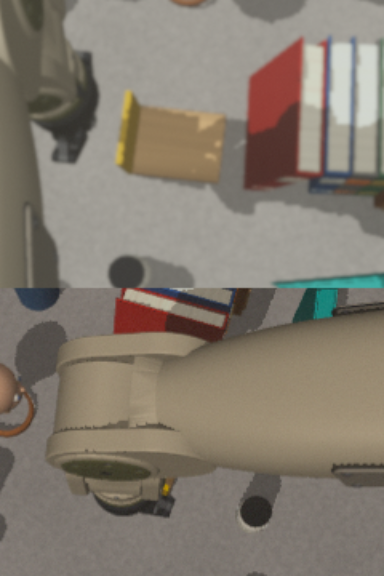

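The bookend still lies fallen, with its plate on edge at crop (127,130), although the TCP reading says the tip went through it. I need to see where the fingertips really are, so I'll zoom in with the reported TCP projected.

```bash
python3 - <<'E'
from h import *
s=get_state();t=s['tcp_pos']
P=np.array([t,t+[0,0,.05],t+[0,0,.1],[t[0],t[1],0]])
I=[]
W=world(BE,.521,.134,-.104,FALL)
for c,(x,y) in (('top',(170,190)),('side',(225,220))):
    im=cv2.resize(read_camera(c)[y:y+120,x:x+160],None,fx=5,fy=5,interpolation=cv2.INTER_CUBIC)[:, :]
    q=(proj(c,P)-[x,y]+.5)*5; print(c,proj(c,P).round(1).tolist())
    for k,col in enumerate([(0,0,255),(0,255,0),(255,0,0),(255,255,255)]): cv2.circle(im,tuple(q[k].astype(int)),4,col,1)
    I.append(cv2.resize(im,(500,375),interpolation=cv2.INTER_AREA)[:300])
cv2.imwrite('pics/z.png',np.vstack(I))
E
```

```text
top [[228.2, 248.6], [223.1, 243.8], [217.5, 238.4], [234.5, 254.7]]
side [[299.6, 316.2], [299.0, 312.4], [298.3, 308.3], [300.4, 321.1]]
```

View pics/z.png

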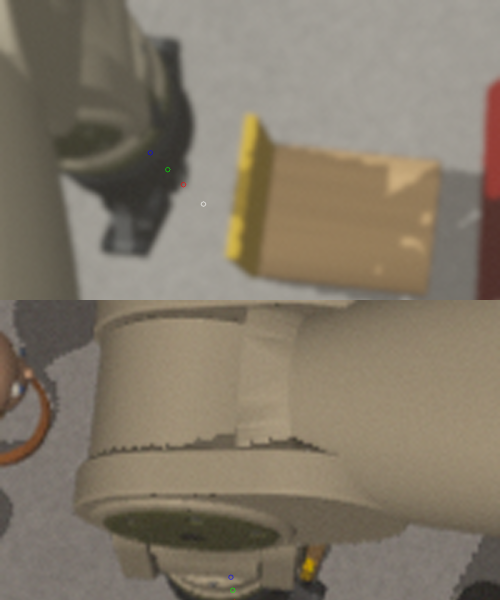

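The dark finger seems to end short of where the reported tip (red dot, zoom (183,185)) should be surrounded by finger. So the real tip may sit higher or be smaller than I assumed. I'll read the pixels around it numerically.

```bash
python3 - <<'E'
from h import *
im=read_camera('top').astype(int)
print('cols 196..256')
for y in range(200,272,2): print(y,' '.join('%3d'%im[y,x].mean() for x in range(196,258,2)))
E
```

```text
cols 196..256
200  94 106 105 102 100 101  97  91 114 118 135 143 148 149 149 151 155 156 157 155 155 156 152 150 152 155 152 151 153 154 155
202  96 106 106 104 102 102  97  92 109 115 105 110 114 107 106 118 147 155 155 156 157 156 154 150 151 154 152 152 152 153 155
204  94 102 104 105 104 102  99  92 106 111  94 103  97  80  70  78 135 152 154 155 153 154 154 152 154 153 153 152 154 154 156
206  98 105 103 100 103 103  99  94 103 114  94  99  86  66  64  70 133 151 153 154 153 154 156 155 155 154 152 151 153 151 154
208  97 106 103  99  95  96  98  93 100 119 104  94  95  60  56  68 133 151 151 152 152 154 155 153 153 154 151 150 152 152 153
210  98 105 103  99  94  88  93  92  95 118 106  90 100  69  59  63 123 150 152 154 153 153 154 155 156 155 154 154 153 153 153
212 102 107 104  99  94  89  88  90  94 115 102  88 102  82  60  62 119 152 154 156 155 156 156 157 158 157 155 157 156 152 149
214 102 107 105 100  94  89  88  88  91 106  96  86 105  88  60  60 116 152 153 154 155 156 156 155 154 155 154 157 156 152 151
216  98 103 103 100  94  90  88  88  87  89  87  86 105  89  6
[... 2821 characters left out ...]
 158 157 159 158 157 158 157 159 157 137  94  82  83  97 119
262 155 155 155 150 113  86  94  94  75  67  74  64  62 127 156 157 158 156 160 159 158 158 158 158 155 141  97  81  82  99 119
264 155 156 155 142  85  74  95  93  76  57  55  55  91 149 160 159 155 156 157 157 156 155 158 159 153 129  89  81  82 102 121
266 156 155 155 123  71  81  99  95  77  62  58  61 125 157 159 159 157 157 157 156 155 153 157 162 151 122  85  82  84 107 123
268 156 155 153 111  70  83 107 109  89  69  66  90 149 158 157 158 157 156 155 154 155 154 155 160 153 130  84  81  86 114 123
270 155 155 154 125  89  91 101  99  81  69  69 126 156 158 157 158 159 158 156 157 157 156 156 157 150 121  84  81  89 115 122
```

The fingertip silhouette ends where a tip about 25 mm above the reported z would, so both passes probably cleared the plate. I go back and retry at reported z≈0.05.

Call:
send_rows(series=[0, 0, -3, 0, 0, 0, 0, 0, 0, -7, 0, 0, 0, 0, -4, 0, -7, 0, 0, 0, 0, -8, 0, -7, 0, 0, 0, 0, -9, 0, -7, 0, 0, 0, 0, -9, 0, -4, 0, 0, 0, 0, -9, 0, -1, 0, 0, 0, 0, -9, 0, 1, 0, 0, 0, 0, -9, 0, 2, 0, 0, 0, 0, -9, 0, 2, 0, 0, 0, 0])

```text
clock: 9.95
tcp_pos: [0.5139, 0.0821, 0.0494]
orientation: [-0.002, 0.744, 0.668, -0.002]
wrist_force: [0.3, -0.5, 1.1]
finger_gap: 0.0002
```

Call:
send_rows(series=[1, 0, 0, 0, 0, 0, 0, 2, 0, 0, 0, 0, 0, 0, 2.5, 0, 0, 0, 0, 0, 0, 3, 0, 0, 0, 0, 0, 0])

```text
clock: 10.28
tcp_pos: [0.5206, 0.1134, 0.0532]
orientation: [0.001, 0.744, 0.669, 0.001]
wrist_force: [0.5, 0.2, 0.3]
finger_gap: 0.0001
```

Call:
send_rows(series=[0.4, 0, 0, 0, 0, 0, 0, 0.8, 0, 0, 0, 0, 0, 0])

```text
clock: 10.45
tcp_pos: [0.5208, 0.1206, 0.0525]
orientation: [0.001, 0.744, 0.668, 0.0]
wrist_force: [1.1, -0.5, 1.6]
finger_gap: 0.0001
```

Call:
send_rows(series=[0.4, 0, 0, 0, 0, 0, 0, 0.8, 0, 0, 0, 0, 0, 0])

```text
clock: 10.62
tcp_pos: [0.5214, 0.1282, 0.0521]
orientation: [0.0, 0.744, 0.668, 0.0]
wrist_force: [-0.7, -1.1, 0.8]
finger_gap: -0.0
```

```bash
python3 - <<'E'
from h import *
goal(.522,.15,.05,np.pi/2-.1)
for c in ('top','side'):
    read_camera(c);print(c,[(round(e['p'],2),e['box']) for e in silhouettes(c,'bookend')])
    im=read_camera(c).astype(int);m=(im[...,2]>100)&(im[...,1]>80)&(im[...,0]<.35*im[...,2]);m[:, :225]=0;m[:200]=0;m[330:]=0;m[:,345:]=0
    ys,xs=np.nonzero(m);print('yellow',len(xs),xs.min(),xs.max(),ys.min(),ys.max()) if len(xs) else 0
E
```

```text
t 10.6167 tcp [0.5214 0.1282 0.0521] gap -0.0 F [-0.7 -1.1  0.8] hd 1.4633280573340262
shift cm [ 2.17 -0.17  0.21] rot deg [ 0.03  0.01 -0.43] q [ 0.09  0.32 -0.3   0.95 -0.    1.77]
top [(0.89, [248.5, 236.9, 62.0, 45.9]), (0.35, [377.7, 192.9, 28.8, 98.3])]
side [(0.75, [283.4, 274.4, 54.5, 42.7])]
yellow 177 285 323 295 312
```

Call:
send_rows(series=[0.5, 0, 0, 0, 0, 0, 0, 1, 0, 0, 0, 0, 0, 0])

```text
clock: 11.08
tcp_pos: [0.5221, 0.1378, 0.0517]
orientation: [-0.0, 0.744, 0.668, -0.0]
wrist_force: [0.8, -0.5, -0.6]
finger_gap: 0.0
```

Call:
send_rows(series=[0.5, 0, 0, 0, 0, 0, 0, 1, 0, 0, 0, 0, 0, 0])

```text
clock: 11.25
tcp_pos: [0.5232, 0.1485, 0.0518]
orientation: [-0.0, 0.744, 0.668, 0.0]
wrist_force: [-1.0, -0.3, -0.2]
finger_gap: -0.0001
```

```bash
python3 - <<'E'
from h import *
goal(.522,.15,.05,np.pi/2-.1)
I=[]
for c in ('top','side'):
    im=read_camera(c);print(c,[(round(e['p'],2),e['box']) for e in silhouettes(c,'bookend')])
    x,y=(180,190) if c=='top' else (230,220)
    I.append(cv2.resize(im[y:y+110,x:x+150],None,fx=2.6,fy=2.6,interpolation=cv2.INTER_CUBIC))
cv2.imwrite('pics/z2.png',np.vstack(I))
E
```

```text
t 11.25 tcp [0.5232 0.1485 0.0518] gap -0.0 F [-1.  -0.3 -0.2] hd 1.4634416753090986
shift cm [ 0.14 -0.14  0.18] rot deg [-0.01 -0.01 -0.42] q [ 0.13  0.34 -0.28  0.96  0.    1.81]
top [(0.6, [237.4, 233.0, 72.3, 48.0])]
side [(0.76, [279.4, 287.3, 51.0, 35.2])]
```

View pics/z2.png

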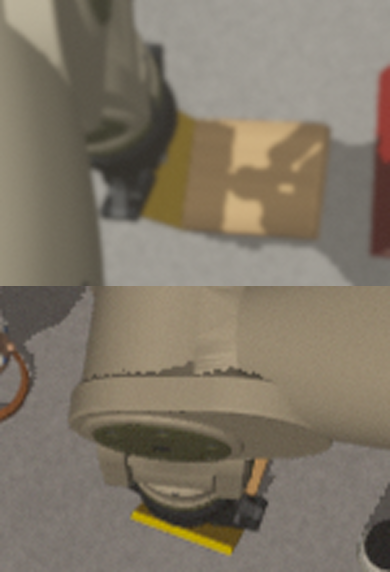

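Now the plate leans outward (inner face visible at top (165,180)) while the upright's free end lifts. So the push works at this height, and I keep going through balance.

Call:
send_rows(series=[0.5, 0, 0, 0, 0, 0, 0, 1, 0, 0, 0, 0, 0, 0, 1.5, 0, 0, 0, 0, 0, 0, 2, 0, 0, 0, 0, 0, 0, 2.5, 0, 0, 0, 0, 0, 0, 3, 0, 0, 0, 0, 0, 0, 3.5, 0, 0, 0, 0, 0, 0, 3.5, 0, 0, 0, 0, 0, 0, 3.5, 0, 0, 0, 0, 0, 0])

```text
clock: 12.2
tcp_pos: [0.527, 0.1828, 0.0518]
orientation: [0.0, 0.744, 0.668, -0.0]
wrist_force: [1.0, -0.6, -0.1]
finger_gap: 0.0001
```

```bash
python3 - <<'E'
from h import *
goal(.522,.15,.05,np.pi/2-.1)
for c in ('top','side'):
    im=read_camera(c);print(c,[(round(e['p'],2),e['box']) for e in silhouettes(c,'bookend')])
    im=im.astype(int);m=(im[...,2]>80)&(im[...,1]>60)&(im[...,0]<.45*im[...,2]);m[:, :190]=0;m[:200]=0;m[350:]=0;m[:,345:]=0
    ys,xs=np.nonzero(m);print('yellow',len(xs),xs.min(),xs.max(),ys.min(),ys.max()) if len(xs) else 0
print('std',{c:proj(c,np.vstack(world(BE,.522,.14,-.1,STAND))).round(0)[[0,1,4,5,8,9,10,11]].tolist() for c in C})
E
```

```text
t 12.2 tcp [0.527  0.1828 0.0518] gap 0.0 F [ 1.  -0.6 -0.1] hd 1.463924583314374
shift cm [-3.32 -0.15  0.18] rot deg [ 0.    0.02 -0.39] q [ 0.19  0.36 -0.24  0.97 -0.    1.87]
top [(0.92, [216.0, 222.8, 42.6, 55.9])]
yellow 1245 213 344 206 276
side [(0.63, [272.7, 309.0, 51.4, 43.7])]
yellow 870 210 321 203 349
std {'side': [[288.0, 302.0], [323.0, 315.0], [272.0, 342.0], [309.0, 356.0], [288.0, 302.0], [323.0, 315.0], [285.0, 292.0], [324.0, 306.0]], 'top': [[252.0, 236.0], [247.0, 278.0], [206.0, 231.0], [199.0, 273.0], [252.0, 236.0], [247.0, 278.0], [243.0, 223.0], [237.0, 270.0]]}
```

It looks dropped onto its plate. I retract straight up, then move outward and refit.

Call:
send_rows(series=[0, 0, -3, 0, 0, 0, 0, 0, 0, -7, 0, 0, 0, 0, 0, 0, -11, 0, 0, 0, 0, 0, 0, -14, 0, 0, 0, 0, 3, 0, -14, 0, 0, 0, 0, 7, 0, -14, 0, 0, 0, 0, 11, 0, -14, 0, 0, 0, 0, 14, 0, -14, 0, 0, 0, 0.7, 15, 0, -14, 0, 0, 0, 0.7, 15, 0, -14, 0, 0, 0, 0.7])

```text
clock: 13.23
tcp_pos: [0.5428, 0.3339, 0.1911]
orientation: [-0.0, 0.743, 0.669, -0.0]
wrist_force: [-0.5, 0.0, -0.5]
finger_gap: 0.0357
```

```bash
python3 - <<'E'
from h import *
np.set_printoptions(precision=4,suppress=True)
goal(.53,.33,.1,np.pi/2-.04)
ms={}
for c in('top','side'):
    read_camera(c);d=[e for e in silhouettes(c,'bookend') if 30<e['box'][2]<130]
    print(c,[(round(e['p'],2),e['box']) for e in d])
    if d: ms[c]=d[0]['pixels']
for S in (ms,{'top':ms['top']}): print('BE',fit(S,lambda p:world(BE,*p,STAND),[.522,.135,-.1],[.02,.02,.1]))
lean=lambda p:world(RB,p[0],p[1],p[2],R.from_euler('x',p[3]).as_matrix())
print('RB',fit(masks('leaning_book'),lean,[.53,-.027,-.02,.29],[.01,.01,.05,.05]))
# cabinet top face far corners & book row edges: top-plane yaw via cover edges
E
```

```text
t 13.2333 tcp [0.5428 0.3339 0.1911] gap 0.036 F [-0.5  0.  -0.5] hd 1.466413507259339
shift cm [-0.52 -1.23  9.11] rot deg [-0.03  0.01 -3.69] q [0.43 0.44 0.23 1.36 0.   2.1 ]
top [(0.83, [209.0, 223.3, 49.1, 51.5])]
side [(0.68, [284.2, 289.8, 35.0, 22.7]), (0.66, [291.5, 59.7, 110.4, 140.9])]
BE (array([ 0.5219,  0.1302, -0.1174]), np.float64(0.4405925512198838))
BE (array([ 0.5226,  0.1301, -0.0785]), np.float64(0.08279430789133246))
leaning_book side [(0.98, [287, 179, 73, 76]), (0.6, [299, 163, 71, 31])]
leaning_book top [(0.7, [321, 195, 53, 92]), (0.48, [210, 136, 31, 30])]
RB (array([ 0.5307, -0.0316, -0.0604,  0.2732]), np.float64(0.042874053749396734))
```

The bookend is standing: heel (0.5225, 0.130), yaw about -0.09, plate edge near y=0.23. Now I turn to the row heading, open the fingers for a two-point push, and descend behind the plate, feeling for the bench.

Call:
send_rows(series=[-1, -0.5, 4, 0, 0, -3, 0.7, -3, -1, 8, 0, 0, -3, 0.7, -4, -1, 11, 0, 0, -3, 0.7, -4, -1, 13, 0, 0, -3, 0.7, -4, -1, 14.5, 0, 0, -3, 0.7, -4, -1, 15.5, 0, 0, -3, 0.7, -4, -1, 16, 0, 0, -3, 0.7, -4, -1, 16, 0, 0, -3, 0.7])

```text
clock: 14.3
tcp_pos: [0.5286, 0.2926, 0.0312]
orientation: [-0.0, 0.726, 0.687, -0.001]
wrist_force: [0.4, -0.5, 0.1]
finger_gap: 0.0601
```

Call:
send_rows(series=[0, 0, 0.3, 0, 0, 0, 0.7, 0, 0, 0.6, 0, 0, 0, 0.7, 0, 0, 0.9, 0, 0, 0, 0.7, 0, 0, 0.9, 0, 0, 0, 0.7])

```text
clock: 14.63
tcp_pos: [0.5289, 0.2932, 0.0229]
orientation: [0.0, 0.726, 0.687, 0.0]
wrist_force: [-0.0, -0.8, -0.9]
finger_gap: 0.0597
```

Call:
send_rows(series=[0, 0, 0.3, 0, 0, 0, 0.7, 0, 0, 0.6, 0, 0, 0, 0.7, 0, 0, 0.9, 0, 0, 0, 0.7, 0, 0, 0.9, 0, 0, 0, 0.7])

```text
clock: 14.97
tcp_pos: [0.5284, 0.2928, 0.0131]
orientation: [-0.0, 0.726, 0.687, -0.001]
wrist_force: [-0.2, 0.7, -0.1]
finger_gap: 0.0596
```

Call:
send_rows(series=[0, 0, 0.2, 0, 0, 0, 0.7, 0, 0, 0.4, 0, 0, 0, 0.7, 0, 0, 0.6, 0, 0, 0, 0.7, 0, 0, 0.6, 0, 0, 0, 0.7])

```text
clock: 15.3
tcp_pos: [0.5286, 0.2929, 0.0073]
orientation: [-0.0, 0.726, 0.687, -0.0]
wrist_force: [0.6, -0.8, -0.7]
finger_gap: 0.0599
```

Call:
send_rows(series=[0, 0, 0.2, 0, 0, 0, 0.7, 0, 0, 0.4, 0, 0, 0, 0.7, 0, 0, 0.4, 0, 0, 0, 0.7])

```text
clock: 15.55
tcp_pos: [0.5286, 0.2929, 0.0034]
orientation: [-0.0, 0.726, 0.687, -0.0]
wrist_force: [-0.2, -0.8, 0.1]
finger_gap: 0.0599
```

Call:
send_rows(series=[0, 0, 0.2, 0, 0, 0, 0.7, 0, 0, 0.4, 0, 0, 0, 0.7, 0, 0, 0.4, 0, 0, 0, 0.7])

```text
clock: 15.8
tcp_pos: [0.5286, 0.2929, -0.0006]
orientation: [-0.0, 0.726, 0.687, -0.0]
wrist_force: [0.4, 0.2, 0.7]
finger_gap: 0.0598
```

Call:
send_rows(series=[0, 0, 0.2, 0, 0, 0, 0.7, 0, 0, 0.4, 0, 0, 0, 0.7, 0, 0, 0.4, 0, 0, 0, 0.7])

```text
clock: 16.05
tcp_pos: [0.5286, 0.2929, -0.0046]
orientation: [-0.0, 0.726, 0.687, -0.0]
wrist_force: [-0.4, -0.8, 0.5]
finger_gap: 0.0596
```

No bench contact yet, so the real tips are indeed above the reported TCP. I keep feeling downward.

Call:
send_rows(series=[0, 0, 0.2, 0, 0, 0, 0.7, 0, 0, 0.4, 0, 0, 0, 0.7, 0, 0, 0.4, 0, 0, 0, 0.7])

```text
clock: 16.3
tcp_pos: [0.5286, 0.2929, -0.0086]
orientation: [-0.0, 0.726, 0.687, -0.0]
wrist_force: [-0.3, -0.1, -0.3]
finger_gap: 0.0596
```

Call:
send_rows(series=[0, 0, 0.2, 0, 0, 0, 0.7, 0, 0, 0.4, 0, 0, 0, 0.7, 0, 0, 0.4, 0, 0, 0, 0.7])

```text
clock: 16.55
tcp_pos: [0.5286, 0.2929, -0.0126]
orientation: [-0.0, 0.726, 0.687, -0.0]
wrist_force: [-0.7, 0.1, 0.2]
finger_gap: 0.0597
```

Call:
send_rows(series=[0, 0, 0.2, 0, 0, 0, 0.7, 0, 0, 0.4, 0, 0, 0, 0.7, 0, 0, 0.4, 0, 0, 0, 0.7])

```text
clock: 16.8
tcp_pos: [0.5286, 0.2929, -0.0166]
orientation: [-0.0, 0.726, 0.687, -0.0]
wrist_force: [0.7, -1.4, -0.0]
finger_gap: 0.0593
```

Call:
send_rows(series=[0, 0, 0.2, 0, 0, 0, 0.7, 0, 0, 0.4, 0, 0, 0, 0.7, 0, 0, 0.4, 0, 0, 0, 0.7])

```text
clock: 17.05
tcp_pos: [0.5286, 0.2929, -0.0206]
orientation: [-0.0, 0.726, 0.687, -0.0]
wrist_force: [-0.9, 0.1, 0.1]
finger_gap: 0.06
```

Call:
send_rows(series=[0, 0, 0.2, 0, 0, 0, 0.7, 0, 0, 0.3, 0, 0, 0, 0.7, 0, 0, 0.3, 0, 0, 0, 0.7])

```text
clock: 17.3
tcp_pos: [0.5287, 0.2929, -0.0234]
orientation: [-0.0, 0.726, 0.687, -0.0]
wrist_force: [0.4, -0.0, 0.1]
finger_gap: 0.0597
```

Call:
send_rows(series=[0, 0, 0.2, 0, 0, 0, 0.7, 0, 0, 0.3, 0, 0, 0, 0.7, 0, 0, 0.3, 0, 0, 0, 0.7])

```text
clock: 17.55
tcp_pos: [0.5287, 0.2929, -0.0264]
orientation: [-0.0, 0.726, 0.687, -0.0]
wrist_force: [-0.5, -0.1, -1.0]
finger_gap: 0.0598
```

Call:
send_rows(series=[0, 0, 0.2, 0, 0, 0, 0.7, 0, 0, 0.3, 0, 0, 0, 0.7, 0, 0, 0.3, 0, 0, 0, 0.7])

```text
clock: 17.8
tcp_pos: [0.5287, 0.2929, -0.0295]
orientation: [-0.0, 0.726, 0.687, -0.0]
wrist_force: [-1.3, -0.4, 0.6]
finger_gap: 0.0597
```

Call:
send_rows(series=[0, 0, 0.2, 0, 0, 0, 0.7, 0, 0, 0.2, 0, 0, 0, 0.7])

```text
clock: 17.97
tcp_pos: [0.5287, 0.2929, -0.0315]
orientation: [-0.0, 0.726, 0.687, -0.0]
wrist_force: [-0.3, 0.9, -0.0]
finger_gap: 0.0596
```

Call:
send_rows(series=[0, 0, 0.2, 0, 0, 0, 0.7, 0, 0, 0.2, 0, 0, 0, 0.7])

```text
clock: 18.13
tcp_pos: [0.5286, 0.2929, -0.0335]
orientation: [-0.0, 0.726, 0.687, -0.0]
wrist_force: [0.2, 0.2, -1.2]
finger_gap: 0.0598
```

```bash
python3 - <<'E'
from h import *
goal(.53,.25,-.03,np.pi/2-.05)
I=[]
for c in ('top','side'):
    im=read_camera(c)
    x,y=(150,190) if c=='top' else (210,250)
    I.append(cv2.resize(im[y:y+110,x:x+150],None,fx=2.6,fy=2.6,interpolation=cv2.INTER_CUBIC))
cv2.imwrite('pics/z3.png',np.vstack(I))
E
```

```text
t 18.1333 tcp [ 0.5286  0.2929 -0.0335] gap 0.06 F [ 0.2  0.2 -1.2] hd 1.5157301877861213
shift cm [-4.28  0.37 -0.35] rot deg [-0.02  0.02 -0.29] q [ 0.37  0.52 -0.22  0.83 -0.    2.  ]
```

View pics/z3.png

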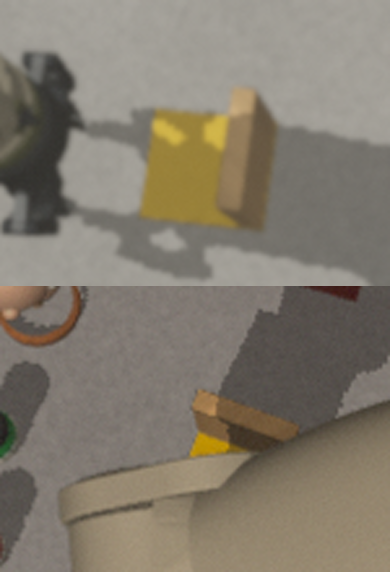

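Top view: the bookend stands upright, the open fingertips sit at crop (78,125) and (72,207), and their shadows meet them. So the tips are now close to the bench, behind the plate edge at (147,160). A few more millimetres of feeling.

Call:
send_rows(series=[0, 0, 0.2, 0, 0, 0, 0.7, 0, 0, 0.2, 0, 0, 0, 0.7])

```text
clock: 18.4
tcp_pos: [0.5287, 0.2929, -0.0354]
orientation: [0.0, 0.726, 0.687, -0.0]
wrist_force: [-0.4, 0.5, -0.2]
finger_gap: 0.0599
```

Call:
send_rows(series=[0, 0, 0.2, 0, 0, 0, 0.7, 0, 0, 0.2, 0, 0, 0, 0.7])

```text
clock: 18.57
tcp_pos: [0.5287, 0.2929, -0.0375]
orientation: [-0.0, 0.726, 0.687, -0.0]
wrist_force: [1.1, 0.2, -0.1]
finger_gap: 0.0598
```

Call:
send_rows(series=[0, 0, 0.2, 0, 0, 0, 0.7, 0, 0, 0.2, 0, 0, 0, 0.7])

```text
clock: 18.73
tcp_pos: [0.5287, 0.2929, -0.0395]
orientation: [-0.0, 0.726, 0.687, -0.0]
wrist_force: [0.1, 0.0, 0.2]
finger_gap: 0.0598
```

Call:
send_rows(series=[0, 0, 0.2, 0, 0, 0, 0.7, 0, 0, 0.2, 0, 0, 0, 0.7])

```text
clock: 18.9
tcp_pos: [0.5287, 0.2929, -0.0415]
orientation: [-0.0, 0.726, 0.687, -0.0]
wrist_force: [-0.1, 0.1, 1.3]
finger_gap: 0.0599
```

Call:
send_rows(series=[0, 0, 0.2, 0, 0, 0, 0.7, 0, 0, 0.2, 0, 0, 0, 0.7])

```text
clock: 19.07
tcp_pos: [0.5287, 0.2929, -0.0435]
orientation: [-0.0, 0.726, 0.687, -0.0]
wrist_force: [-0.2, -0.6, -0.5]
finger_gap: 0.0596
```

```bash
python3 - <<'E'
from h import *
s=get_state();print(s['tcp_pos'],s['wrist_force'])
im=read_camera('top').astype(int)
for y in range(206,282,2): print(y,' '.join('%3d'%im[y,x].mean() for x in range(164,214,2)))
for z in(0,.02,.04): print(z,ray('top',[(180,238),(177.7,269.6)],z).round(4).tolist())
E
```

```text
[ 0.52867478  0.29294053 -0.04352297] [-0.23529464 -0.60961146 -0.49562493]
206 157 155 156 157 159 160 159 158 157 157 160 160 160 160 159 159 160 160 158 155 157 157 158 157 159
208 154 154 155 157 161 161 159 157 156 156 157 159 159 157 158 158 158 159 160 158 157 158 159 157 156
210 139 143 143 149 151 156 159 160 158 158 156 156 157 156 157 158 158 159 159 158 158 158 156 156 155
212 102 114 103  96  97 129 154 157 157 158 157 156 158 156 156 157 160 160 162 160 160 159 158 157 155
214 108 115  93  71  62  86 139 153 154 156 160 158 158 157 158 158 160 159 159 158 159 158 159 159 157
216 106 112  89  63  57  58 101 148 155 157 158 159 159 157 159 160 158 158 159 158 160 156 155 157 159
218 110 109  81  61  59  56  67 121 150 158 157 159 158 158 158 157 157 157 160 158 158 155 156 156 158
220 107 107  76  68  70  61  54  73 134 156 158 157 157 158 158 157 158 158 159 158 159 155 155 156 156
222  82  91  69  60  60  56  53  58 113 153 161 159 158 158 158 158 158 157 157 157 161 157 154 156 156
224  69  64  56  58  57  58  54  62 113 153 159 160 158 157 155 156 159 160 157 156 159 
[... 2384 characters left out ...]
114 116 113 112 112 113
272  67  68  67  64  56  58  58  81 104 111 111 111 112 112 117 126 128 116 114 112 110 111 112 114 113
274  68  70  62  59  70 104 108 103 111 111 110 108 108 109 110 111 110 111 112 110 107 109 113 113 109
276  62  55  53  52  60 119 147 141 131 123 122 122 114 112 111 111 110 111 110 110 111 113 115 114 112
278  65  53  52  52  58 118 154 153 151 153 154 151 135 120 111 112 111 112 110 111 120 131 141 143 138
280  82  78  84  90 103 136 154 153 154 158 158 155 153 142 115 110 112 111 112 112 144 158 159 160 155
0 [[0.5621, 0.2893, 0.0], [0.4943, 0.2904, 0.0]]
0.02 [[0.5579, 0.2833, 0.02], [0.4915, 0.2845, 0.02]]
0.04 [[0.5538, 0.2774, 0.04], [0.4887, 0.2785, 0.04]]
```

At reported z=-0.0435 the tip shadows merge with the tips, so the tips are within about 2 mm of the bench, which suits the 8 mm plate edge. Now I push along the row. Expected contact is at TCP y≈0.237 and the row should close near y≈0.04.

Call:
send_rows(series=[-1, 0, 0, 0, 0, 0, 0.7, -2, 0, 0, 0, 0, 0, 0.7, -3, 0, 0, 0, 0, 0, 0.7, -4, 0, 0, 0, 0, 0, 0.7, -4.8, 0, 0, 0, 0, 0, 0.7, -5.3, 0, 0, 0, 0, 0, 0.7, -5.8, 0, 0, 0, 0, 0, 0.7, -6.3, 0, 0, 0, 0, 0, 0.7, -6.8, 0, 0, 0, 0, 0, 0.7, -7.3, 0, 0, 0, 0, 0, 0.7])

```text
clock: 19.95
tcp_pos: [0.5251, 0.2201, -0.043]
orientation: [0.0, 0.726, 0.688, 0.0]
wrist_force: [0.1, 2.9, -0.3]
finger_gap: 0.0598
```

```bash
cat >> h.py <<'E'
def look():
    goal(.53,.04,-.0435,np.pi/2-.05)
    o={}
    for c in('top','side'):
        read_camera(c);d=[e for e in silhouettes(c,'bookend') if 25<e['box'][2]<130]
        if d: o[c]=d[0]['pixels'];print(c,d[0]['p'],d[0]['box'])
    y=get_state()['tcp_pos'][1]
    if 'top' in o: print('BE',fit({'top':o['top']},lambda p:world(BE,*p,STAND),[.52,y-.108,-.06],[.01,.02,.05]))
    lean=lambda p:world(RB,p[0],p[1],p[2],R.from_euler('x',p[3]).as_matrix())
    read_camera('top');m=masks('leaning_book')
    print('RB',fit(m,lean,[.53,-.05,-.04,.2],[.01,.02,.05,.1]))
E
python3 -c "
from h import *
look()"
```

```text
t 19.95 tcp [ 0.5251  0.2201 -0.043 ] gap 0.06 F [ 0.1  2.9 -0.3] hd 1.5161382115121624
shift cm [-17.95   1.47   0.04] rot deg [ 0.03 -0.02 -0.27] q [ 0.26  0.48 -0.32  0.77  0.    1.88]
top 0.89 [220.4, 220.6, 49.0, 54.7]
BE (array([ 0.52647817,  0.10753099, -0.04953907]), np.float64(0.050927924039706474))
leaning_book side [(0.85, [289, 178, 75, 76]), (0.44, [216, 129, 37, 64])]
leaning_book top [(0.73, [321, 194, 55, 92]), (0.4, [186, 341, 7, 15])]
RB (array([ 0.52957314, -0.03147638, -0.04508387,  0.27116803]), np.float64(0.04481773448364679))
```

The push works: about 3 N, the bookend squared to yaw -0.05, heel at y=0.1075. I continue another 17 cm or so.

Call:
send_rows(series=[-0.7, 0, 0, 0, 0, 0, 0.7, -1.5, 0, 0, 0, 0, 0, 0.7, -2.3, 0, 0, 0, 0, 0, 0.7, -3.1, 0, 0, 0, 0, 0, 0.7, -3.9, 0, 0, 0, 0, 0, 0.7, -4.7, 0, 0, 0, 0, 0, 0.7, -5.5, 0, 0, 0, 0, 0, 0.7, -6.3, 0, 0, 0, 0, 0, 0.7, -7.1, 0, 0, 0, 0, 0, 0.7, -8, 0, 0, 0, 0, 0, 0.7])

```text
clock: 21.23
tcp_pos: [0.5204, 0.1395, -0.0431]
orientation: [-0.0, 0.726, 0.687, 0.0]
wrist_force: [-0.2, 2.9, 0.8]
finger_gap: 0.0597
```

Call:
send_rows(series=[-0.6, 0, 0, 0, 0, 0, 0.7, -1.2, 0, 0, 0, 0, 0, 0.7, -1.8, 0, 0, 0, 0, 0, 0.7, -2.4, 0, 0, 0, 0, 0, 0.7, -3, 0, 0, 0, 0, 0, 0.7, -3.6, 0, 0, 0, 0, 0, 0.7, -4, 0, 0, 0, 0, 0, 0.7])

```text
clock: 21.82
tcp_pos: [0.5182, 0.0996, -0.0431]
orientation: [0.0, 0.726, 0.687, -0.0]
wrist_force: [0.7, 3.7, -0.3]
finger_gap: 0.06
```

Call:
send_rows(series=[-0.4, 0, 0, 0, 0, 0, 0.7, -0.8, 0, 0, 0, 0, 0, 0.7, -1.2, 0, 0, 0, 0, 0, 0.7, -1.6, 0, 0, 0, 0, 0, 0.7, -2, 0, 0, 0, 0, 0, 0.7])

```text
clock: 22.23
tcp_pos: [0.5172, 0.081, -0.0431]
orientation: [-0.001, 0.726, 0.688, 0.001]
wrist_force: [1.2, 6.2, 0.0]
finger_gap: 0.0598
```

```bash
python3 -c "
from h import *
look()"
```

```text
t 22.2333 tcp [ 0.5172  0.081  -0.0431] gap 0.06 F [1.2 6.2 0. ] hd 1.516618616474326
shift cm [-4.03  1.5   0.03] rot deg [ 0.   -0.11 -0.24] q [ 0.    0.41 -0.44  0.72  0.    1.63]
top 0.72 [287.0, 227.1, 48.9, 51.9]
BE (array([ 0.51917135, -0.03183852, -0.02006319]), np.float64(0.1544785807009953))
leaning_book side [(0.47, [194, 294, 23, 25]), (0.46, [294, 177, 21, 6])]
leaning_book top [(0.79, [330, 196, 44, 91])]
RB (array([ 0.52871906, -0.05029169, -0.0554312 ,  0.17549404]), np.float64(0.519892776523702))
```

The red book is being pushed up (6 N). I continue slowly, watching the force.

Call:
send_rows(series=[-0.4, 0, 0, 0, 0, 0, 0.7, -0.8, 0, 0, 0, 0, 0, 0.7, -1.2, 0, 0, 0, 0, 0, 0.7, -1.6, 0, 0, 0, 0, 0, 0.7, -2, 0, 0, 0, 0, 0, 0.7, -2.4, 0, 0, 0, 0, 0, 0.7, -2.8, 0, 0, 0, 0, 0, 0.7])

```text
clock: 23.27
tcp_pos: [0.5156, 0.0531, -0.0431]
orientation: [-0.001, 0.726, 0.688, 0.001]
wrist_force: [-0.0, 5.3, 1.7]
finger_gap: 0.06
```

Call:
send_rows(series=[-0.2, 0, 0, 0, 0, 0, 0.7, -0.4, 0, 0, 0, 0, 0, 0.7, -0.6, 0, 0, 0, 0, 0, 0.7])

```text
clock: 23.52
tcp_pos: [0.5152, 0.0471, -0.0431]
orientation: [-0.001, 0.726, 0.688, 0.001]
wrist_force: [0.0, 6.1, 0.8]
finger_gap: 0.0596
```

```bash
python3 -c "
from h import *
look()"
```

```text
t 23.5167 tcp [ 0.5152  0.0471 -0.0431] gap 0.06 F [0.  6.1 0.8] hd 1.5161887534257503
shift cm [-0.62  1.51  0.04] rot deg [-0.   -0.08 -0.26] q [-0.07  0.4  -0.46  0.71  0.    1.56]
top 0.68 [313.6, 226.3, 38.8, 51.2]
BE (array([ 0.51684793, -0.06630516, -0.04275523]), np.float64(0.23865056226572257))
leaning_book side []
leaning_book top [(0.9, [347, 198, 25, 91]), (0.67, [312, 223, 41, 57]), (0.53, [404, 169, 133, 141])]
RB (array([ 0.52743884, -0.08636919, -0.05648892, -0.02692557]), np.float64(0.11721789883268485))
```

Call:
send_rows(series=[-0.2, 0, 0, 0, 0, 0, 0.7, -0.4, 0, 0, 0, 0, 0, 0.7])

```text
clock: 24.13
tcp_pos: [0.5151, 0.0429, -0.0431]
orientation: [-0.0, 0.726, 0.688, 0.0]
wrist_force: [-0.5, 8.4, 0.9]
finger_gap: 0.0597
```

Call:
send_rows(series=[-0.15, 0, 0, 0, 0, 0, 0.7, -0.3, 0, 0, 0, 0, 0, 0.7])

```text
clock: 24.3
tcp_pos: [0.5149, 0.0423, -0.0431]
orientation: [-0.002, 0.726, 0.688, 0.002]
wrist_force: [1.5, 17.5, 1.5]
finger_gap: 0.0601
```

Call:
send_rows(series=[-0.1, 0, 0, 0, 0, 0, 0.7, -0.2, 0, 0, 0, 0, 0, 0.7])

```text
clock: 24.47
tcp_pos: [0.5149, 0.0424, -0.043]
orientation: [-0.003, 0.725, 0.688, 0.004]
wrist_force: [1.3, 23.4, 0.9]
finger_gap: 0.0594
```

The row closed firmly, with the force jumping to 23 N at y=0.0424 against a predicted 0.0426. I back off, rise, move away and check.

Call:
send_rows(series=[0, 0, 0, 0, 0, 0, 0.7, 0.2, 0, 0, 0, 0, 0, 0.7, 0.4, 0, 0, 0, 0, 0, 0.7, 0.7, 0, 0, 0, 0, 0, 0.7, 1.5, 0, 0, 0, 0, 0, 0.7, 3, 0, 0, 0, 0, 0, 0.7, 6, 0, 0, 0, 0, 0, 0.7, 10, 0, 0, 0, 0, 0, 0.7, 14, 0, -1, 0, 0, 0, 0.7, 18, 0, -4, 0, 0, 0, 0.7])

```text
clock: 25.3
tcp_pos: [0.5214, 0.2113, -0.0108]
orientation: [-0.001, 0.727, 0.687, -0.003]
wrist_force: [1.4, -1.2, -0.3]
finger_gap: 0.0596
```

Call:
send_rows(series=[3, 0, -4, 0, 0, 0, 0.7, 6, 0, -8, 0, 0, 0, 0.7, 8, 0, -12, 0, 0, 0, 0.7, 8, 0, -16, 0, 0, 0, 0.7, 8, 0, -16, 0, 0, 0, 0.7])

```text
clock: 25.72
tcp_pos: [0.531, 0.2928, 0.1578]
orientation: [0.002, 0.726, 0.688, 0.003]
wrist_force: [0.6, 0.9, 1.4]
finger_gap: 0.0595
```

```bash
python3 - <<'E'
from h import *
np.set_printoptions(precision=4,suppress=True)
goal(.53,.04,0,1.52)
o={}
for c in('top','side'):
    read_camera(c);d=[e for e in silhouettes(c,'bookend') if 25<e['box'][2]<130]
    print([(round(e['p'],2),e['box']) for e in d])
    if d:o[c]=d[0]['pixels']
print('BE',fit(o,lambda p:world(BE,*p,STAND),[.517,-.07,-.05],[.01,.01,.05]))
W=world(BE,.5165,-.07,-.045,STAND)
T=world(RB,.5275,-.085,-.05,np.eye(3))
m=masks('leaning_book')
def f(p):return world(RB,p[0],p[1],p[2],R.from_euler('x',p[3]).as_matrix())
print('RB',fit(m,f,[.5275,-.085,-.05,0],[.01,.01,.05,.04]))
I=[]
for c,(x,y,w,h) in (('top',(270,150,200,160)),('side',(265,90,120,190))):
    im=read_camera(c)[y:y+h,x:x+w];s=3.1
    I.append(cv2.resize(im,(int(600/h*w*.7),int(600*.7)),interpolation=cv2.INTER_CUBIC))
cv2.imwrite('pics/f.png',np.hstack(I));print(np.hstack(I).shape)
E
```

```text
t 25.7167 tcp [0.531  0.2928 0.1578] gap 0.059 F [0.6 0.9 1.4] hd 1.5174112520366183
shift cm [-25.28   1.13  15.73] rot deg [ 0.44 -0.11 -0.15] q [ 0.37  0.38  0.06  1.24 -0.    2.  ]
[(0.88, [302.9, 227.3, 53.0, 50.9]), (0.31, [162.8, 145.2, 29.1, 29.4])]
[(0.8, [300.9, 209.6, 48.0, 62.9])]
BE (array([ 0.5159, -0.0698, -0.0553]), np.float64(0.06130243790418766))
leaning_book side [(0.79, [291, 175, 73, 63]), (0.73, [297, 208, 50, 61])]
leaning_book top [(0.57, [348, 195, 27, 93])]
RB (array([ 0.5271, -0.0937, -0.0492, -0.0428]), np.float64(0.18050363106471418))
(420, 790, 3)
```

View pics/f.png

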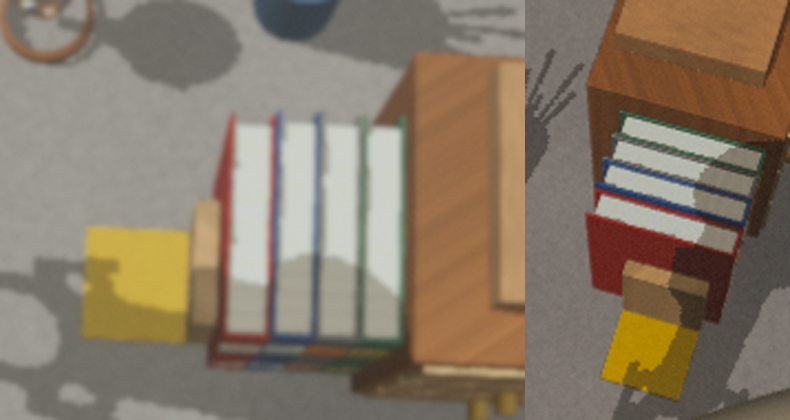

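Picture: all four books stand parallel and tight (top view x 225–405). The bookend sits on its plate against the red cover, near its middle. The red-book fit ignores the part hidden by the bookend, so I do one occlusion-aware check and then hand in.

```bash
python3 - <<'E'
from h import *
np.set_printoptions(precision=4,suppress=True)
m=masks('leaning_book');W=world(BE,.5159,-.0698,-.0553,STAND)
occ={c:cv2.dilate(mask(c,W).astype(np.uint8),np.ones((5,5)))>0 for c in m}
def cost(p):
    w=world(RB,p[0],p[1],p[2],R.from_euler('x',p[3]).as_matrix());s=0
    for c in m:
        a=mask(c,w)&~occ[c];b=m[c]&~occ[c];s+=1-(a&b).sum()/(a|b).sum()
    return s
x0=np.array([.5275,-.085,-.05,0])
r=minimize(cost,x0,method='Nelder-Mead',options=dict(initial_simplex=np.vstack([x0,x0+np.diag([.01,.01,.05,.04])]),xatol=1e-4,fatol=1e-4))
print(r.x,r.fun/2)
E
```

```text
leaning_book side [(0.96, [293, 174, 65, 65]), (0.16, [426, 136, 28, 42])]
leaning_book top [(0.57, [349, 195, 25, 92])]
[ 0.5276 -0.0846 -0.0692  0.0031] 0.09384532726432537
```

```bash
python3 -c "
from workcell import *
print(hand_in())"
```

```text
the job is handed in; nothing more can be done
None
```

The job is handed in: the bookend is back on its base plate and pushed snug against the red book, and all four books stand upright. `hand_in` gives no verdict.

**What I did:** With shut fingertips I rolled the bookend up onto its plate. Then, with open fingers on the plate's outer edge, I pushed it along the bench until the row closed firmly. The force reached 23 N at reported TCP y=0.0424, against a predicted 0.0426. Finally I backed the arm well clear, about 26 s on the clock.

**Last checks:**

| Check | Measured |
|---|---|
| Red book's tilt | about 0.003 rad |
| Gap between bookend and cover | about 0 mm (within about 2 mm) |
| Squareness, bookend to red book | about 0.015 rad |
| Bookend off the cover's middle | about 11 mm |

The last picture shows the four books parallel and tight. I moved nothing near the bystanders, but I did not measure them again at the end.

**What failed or disagreed:**
- **First two tip-up passes:** they went over the plate without touching it. The real fingertips sit about 35 mm (shut) to 44 mm (opened) above the reported TCP. I worked that out from the missed passes and the fingertip shadows and corrected for it.
- **Bench feel:** lowering to reported z=-0.0435 gave no clear contact force, so I judged the tip height from the shadows.
- **Red book's tilt:** one fit that ignored the part hidden by the bookend gave -0.04 rad. Accounting for the hidden part gave the upright result above.

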